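Collect the sawn tubes from the cut-off machine's catch tray

ROBOT

A 6-joint arm with a two-finger parallel gripper is mounted at the origin on the work surface. World frame = base frame: x ahead of the robot, y to its left, z up, the work surface at z = 0. Lengths are in m, angles in rad, forces in N, time in s.
With the tool pointing down it reaches from about 0.3 to 0.775 m from the base axis. Payload 14.6 kg.
Tool frame: the origin (TCP) lies at the very end of the fingers, on their centre line; the grasp point (between the pads) lies 19 mm behind it; z points along the fingers, y is the line along which they close (so a half turn about z gives the same grasp; the last joint's range is limited). The gripper opens to 94 mm and grips with 3 to 60 N. Pads are 16 mm wide; open, the fingers measure 119 mm over their backs; the gripper's body (75 mm by 177 mm) begins 78 mm behind the grasp point.
Start: joints at [-1.265, 0.3, 1.521, -0, 1.321, -0.067], TCP at [0.2, -0.512, 0.205] pointing down, gripper open.
Joint ranges: [-3.03, 3.03], [-0.79, 2.21], [0.23, 2.52], [-1.04, 4.18], [0, 3.07], [-2.55, 2.55]. Speed limits (rad/s): [2.22, 2.22, 2.57, 3.14, 3.14, 3.14].

INTERFACE

Orientations are given as [roll, pitch, yaw] about the fixed x, y, z axes, in that order (R = Rz(yaw) Ry(pitch) Rx(roll)).
In Python, from station import ctrl gives the robot as it stands. The module is installed in compiled form; this text tells all that it offers.
- The arm moves only by the tool step_arm, never from a script. Its argument "deltas" is a list of rows, each an object with "dp": the shift along the tool's x, y, z scaled (see below), a list of three; "twist": the turn about the tool's z scaled (see below). In form: [{"dp": [tx, ty, tz], "twist": twist}, ...]. A call has 1 to 12 rows; each row shifts and turns the commanded pose from where the row before left it, along the tool's axes as they then stand; what a row does not reach is not made up. The controller multiplies each number of a shift by 0.04 m and each number of a turn by 4 degrees. A row lasts 1/10 s, in which the tool goes at most 50 mm and 8.59 degrees, less where a joint would pass 70% of its speed; a pose out of reach is approached as far as the arm can. A call with a number of a shift or a turn outside -1 to 1 is refused whole. A call with a gripper value outside its range is refused whole. "gripper" is the opening, from -1 (shut) to 1 (fully open), set as the call begins (left out, the last holds). The fingers move at their own pace and stop on an object; "squeeze" is the grip in N (left out, the last holds). Time passes only in rows, so rows that do not move let the fingers close. It gives the time, the measured TCP pose, the force, the opening and the grip force at its end, in the units of the state.
- ctrl.get_obs(): the state, without advancing time (a new reading comes with each control period).
- ctrl.camera(name): name is "scene" or "side" or "wrist"; returns (picture, depth): 400x640x3 uint8, red, green, blue; 400x640 float32, m along the optical axis (not along the pixel's ray), 0 where there is no reading.
- ctrl.get_calibration(name): a dict with "fx", "fy", "cx", "cy" (pixels), "world_to_cam" (4x4, takes a point from world to camera coordinates); the wrist camera has in their place "hand_eye" (4x4, takes a point from camera to tool coordinates, whose origin is the TCP and whose axes are the flange's). Camera axes: x right, y down, z forward; pixel columns grow to the right and rows downward; lengths in m; the calibration is good to about 2 mm. A picture is of the moment at which its call begins: read the wrist's pose just before it. get_calibration takes no time and is no camera call.
- ctrl.hand_in(): hands the job in; it is judged then, once.
Trained networks look in the newest picture that a camera, given by its name, has taken for a name from the list of things; names that differ only in an ending like _2 or _b are one class to them, and where a whole thing is asked for, a point or a joint stands for the part that bears it (a point fixed in the world has none). Each returns a list of dicts, best first, with "conf" (0 to 1); they miss things now and then, are a little off and sometimes report something else, mostly with a low value. They report only what shows in the picture. A call takes as long as a camera call.
- ctrl.spot_in(camera, label): "rect" ([left, top, right, bottom] as shares, 0 to 1, of the picture: columns of its width, rows of its height, round what is visible of it).
- ctrl.cut_out(camera, label): "pixels" (400x640 bool, what is visible of it) and "rect" ([left, top, right, bottom] as shares, 0 to 1, of the picture: columns of its width, rows of its height, round what is visible of it).
The state is a dict: "time_s": time; "qpos": joint angles; "joint_vel": joint speeds; "tau": joint torques, N m; "ee_pos": TCP position; "eef_rot": TCP orientation; "force": force on the tool from outside, world axes, zero at the start; "moment": the same for the moment, N m; "grip_width": finger opening in m; "grip_force": force on a finger pad.
Only numpy, scipy, OpenCV 4.12 (cv2) and the standard library are available. Lean on these libraries where they do the work, as an engineer would, in place of code of your own. Each camera call takes 0.05 s, during which the arm holds its last target. There are 200 camera calls.

TASK

First clear the wooden offcut out of the machine's catch tray into the scrap pan on top of the machine. Then collect both sawn steel tubes, including the one still stuck most of the way inside the machine's mouth, and lay them flat, side by side, on the floor of the grey tote; set them down, do not let them fall. Leave the jar and the can where they are.

Things in the scene. Friction and masses are not known exactly. Their poses are not given: they have to be found in the camera images.
- machine: Bench cut-off machine, fixed, catch tray in front. Origin: on the bench under the middle of its mouth, in the mouth's plane; y points straight out of the mouth over the tray, z up. Housing: y -360 to 0 mm, x -165 to 165 mm, top at z 180 mm; its face above the mouth is upright.
- mouth (a point): Middle of the mouth's lower edge, 4 mm above the bench, axes as the machine's. The mouth and the tunnel behind are 256 mm wide, 66 mm high, 170 mm deep, floor level with the tray's. On its +x side one tube sticks out by only 20 to 28 mm, too close to the upright face for an upright gripper.
- tray (a point): Middle of the catch tray's floor, 4 mm above the bench, axes as the machine's. Inside 250 mm along x, 212 mm along y; walls 3 mm thick, rims 32 mm above the floor. One tube lies in its -x half; the offcut lies in its +x half, in front of the tube in the mouth.
- pan (a point): Middle of the inner floor of the scrap pan, an open steel pan fixed on top of the machine (floor 184 mm above the bench; inside 212 mm along the machine's x, 152 mm along its y; rim 31 mm above its floor). Axes parallel to the machine's.
- tube_a: Finished part: sawn length of steel box section, 40 x 40 mm in section, 150 mm long, open ends, 4 mm wall, about 0.4 kg. Origin: middle of its underside as it lies; its y axis runs along its length.
- tube_a_mid (a point): Centre of tube_a (20 mm above its underside); its y axis runs along the tube.
- tube_b: Finished part, same as tube_a; either of the two may be the one in the mouth: sawn length of steel box section, 40 x 40 mm in section, 150 mm long, open ends, 4 mm wall, about 0.4 kg. Origin: middle of its underside as it lies; its y axis runs along its length.
- tube_b_mid (a point): Centre of tube_b, as for tube_a.
- offcut: Wooden offcut block, 90 (its x) x 45 (its y) x 35 mm high, 0.1 kg, lying in the tray. Origin: middle of its underside.
- tote: Grey plastic open tote, loose, 1.5 kg: outside 200 (its x) x 220 (its y) x 80 mm high, walls and floor 5 mm thick. Origin: middle of its underside. The tubes fit lying along its y, one each side of the middle.
- jar: Bystander: glass jar, 72 mm across, 95 mm high. Origin: middle of its underside.
- can: Bystander: can, 68 mm across, 110 mm high. Origin: middle of its underside.

How it is judged:
On the way, in this order (a step that is already met when the one before it is completed fails the run):
1. the offcut lies in the scrap pan, let go (x of offcut in the frame of pan between -0.1 and 0.1 m and y of offcut in the frame of pan between -0.075 and 0.075 m and z of offcut in the frame of pan between -0.01 and 0.05 m and contact force between the fingers and offcut below 0.1 N and linear speed of offcut below 0.02 m/s), for 0.2 s.
2. a first tube lies flat on the tote's floor, let go (((x of tube_a_mid in the frame of tote between -0.08 and 0.08 m and y of tube_a_mid in the frame of tote between -0.09 and 0.09 m and z of tube_a_mid in the frame of tote below 0.035 m and angle between tube_a_mid's own y axis and vertical between 1.47 and 1.67 rad and contact force between the fingers and tube_a below 0.1 N and linear speed of tube_a below 0.02 m/s) or (x of tube_b_mid in the frame of tote between -0.08 and 0.08 m and y of tube_b_mid in the frame of tote between -0.09 and 0.09 m and z of tube_b_mid in the frame of tote below 0.035 m and angle between tube_b_mid's own y axis and vertical between 1.47 and 1.67 rad and contact force between the fingers and tube_b below 0.1 N and linear speed of tube_b below 0.02 m/s))), for 0.2 s.
3. both tubes lie flat on the tote's floor, let go (x of tube_a_mid in the frame of tote between -0.08 and 0.08 m and y of tube_a_mid in the frame of tote between -0.09 and 0.09 m and z of each of tube_a_mid, tube_b_mid in the frame of tote below 0.035 m and angle between tube_a_mid's own y axis and vertical between 1.47 and 1.67 rad and contact force between the fingers and tube_a below 0.1 N and linear speed of each of tube_a, tube_b below 0.02 m/s and x of tube_b_mid in the frame of tote between -0.08 and 0.08 m and y of tube_b_mid in the frame of tote between -0.09 and 0.09 m and angle between tube_b_mid's own y axis and vertical between 1.47 and 1.67 rad and contact force between the fingers and tube_b below 0.1 N), for 0.2 s.
At the end, for the whole second after the job is handed in: The offcut is at rest inside the scrap pan; both tubes are at rest inside the tote, each level within about 0.1 rad and resting on its floor (centre less than 35 mm above the tote's underside), not stacked; the tote stands level; nothing is held (all of step 1 and all of step 3 and angle between tote's own z axis and vertical below 0.05 rad); the robot touches nothing.
It fails at once if the jar is moved by more than 30 mm (distance of jar from where it was at the start of the episode above 0.03 m).
It fails at once if the can is moved by more than 30 mm (distance of can from where it was at the start of the episode above 0.03 m).
It fails at once if a tube falls or is thrown (faster than 0.8 m/s while not held: a drop of more than about 30 mm) (linear speed of tube_a above 0.8 m/s and contact force between the fingers and tube_a below 0.05 N).
It fails at once if a tube falls or is thrown (faster than 0.8 m/s while not held: a drop of more than about 30 mm) (linear speed of tube_b above 0.8 m/s and contact force between the fingers and tube_b below 0.05 N).
It also fails if it takes over 72 s, if anything falls off the work surface, if the arm or the gripper's body presses on something with over 40 N, if the wrist force passes 120 N, or if a joint passes its speed limit or range.

## Working session

There is one attempt and no reset: what is moved stays moved. The work goes in short steps, Python scripts to look and compute and a tool call to move; the robot and the scene stay as the last step left them, time stands still between calls to the robot, and variables do not carry over. Pictures are saved under pics/ and viewed, at most 10 in all, crops included, and the job is handed in when it is done.

Besides the shell and the picture viewer there is one more tool, called as a command line: name --argument value ..., lists and objects as JSON in quotes. step_arm: Moves the arm, as the interface text tells. Its arguments: {"type":"object","properties":{"deltas":{"type":"array"},"gripper":{"type":"number"},"squeeze":{"type":"number"}},"required":["deltas"]}

```bash
mkdir -p pics
cat > h.py <<'E'
import numpy as np, cv2
from station import ctrl
from scipy.spatial.transform import Rotation as R
def T_tool(o):
    T=np.eye(4);T[:3,:3]=R.from_euler('xyz',o['eef_rot']).as_matrix();T[:3,3]=o['ee_pos'];return T
def shot(name):
    o=ctrl.get_obs();im,d=ctrl.camera(name);c=ctrl.get_calibration(name)
    M=T_tool(o)@np.array(c['hand_eye']) if name=='wrist' else np.linalg.inv(np.array(c['world_to_cam']))
    v,u=np.mgrid[0:400,0:640]
    P=np.stack([(u-c['cx'])/c['fx']*d,(v-c['cy'])/c['fy']*d,d],-1)
    W=P@M[:3,:3].T+M[:3,3]; W[d<=0]=np.nan
    return im,d,W
E
python3 - <<'E'
from h import *
o=ctrl.get_obs();print(o)
for n in('scene','side'):
    im,d,W=shot(n);cv2.imwrite(f'pics/{n}0.png',im[:,:,::-1]);np.save(f'{n}0.npy',W)
    for l in('machine','tube_a','offcut','tote','jar','can'):
        for r in ctrl.cut_out(n,l)[:3]:
            p=W[r['pixels']];p=p[~np.isnan(p[:,0])]
            if len(p): print(n,l,round(r['conf'],2),(np.array(r['rect'])*[640,400,640,400]).round(),len(p),np.percentile(p,[3,50,97],axis=0).round(3).tolist())
E
```

```text
{'time_s': 0.0, 'qpos': array([-1.26458273e+00,  3.00487543e-01,  1.52161307e+00, -2.18328957e-05,
        1.32071757e+00, -6.66313745e-02]), 'joint_vel': array([ 0.00054647, -0.00104571, -0.00054314,  0.0019999 ,  0.00028037,
       -0.00067244]), 'tau': array([ 1.29954356e-04, -5.31808734e+01, -3.52736843e+01,  7.08307000e-02,
        2.43933045e-02, -8.85335999e-05]), 'ee_pos': array([ 0.20023717, -0.51195208,  0.20486379]), 'eef_rot': array([-3.14036843e+00, -6.04981963e-05,  3.72850349e-01]), 'force': array([ 0.22040452, -0.86981264, -0.28591662]), 'moment': array([-0.03904618, -0.04049603,  0.01131966]), 'grip_force': 0.0, 'grip_width': 0.09395159393814982}
scene machine 0.95 [283.   2. 426. 254.] 28100 [[0.363, -0.443, -0.001], [0.519, -0.138, 0.177], [0.666, 0.109, 0.21]]
scene machine 0.71 [324. 164. 338. 181.] 294 [[0.549, -0.101, 0.003], [0.568, -0.081, 0.04], [0.587, -0.068, 0.046]]
scene tube_a 0.81 [322. 166. 342. 183.] 300 [[0.548, -0.102, 0.002], [0.569, -0.081, 0.04], [0.588, -0.068, 0.046]]
scene offcut 0.65 [304. 274. 410. 398.] 9871 [[0.425, 0.215, -0.0], [0.523, 
[... 912 characters left out ...]
 0.045], [0.484, 0.094, 0.047]]
side tube_a 0.81 [340. 193. 358. 217.] 326 [[0.548, -0.134, 0.008], [0.568, -0.096, 0.043], [0.587, -0.071, 0.047]]
side offcut 0.89 [321. 221. 359. 248.] 786 [[0.523, -0.018, 0.005], [0.568, 0.055, 0.036], [0.612, 0.064, 0.042]]
side tote 0.86 [266. 252. 403. 390.] 12020 [[0.425, 0.207, 0.004], [0.529, 0.319, 0.017], [0.634, 0.448, 0.081]]
side jar 0.95 [248. 194. 278. 235.] 909 [[0.747, 0.025, 0.009], [0.772, 0.07, 0.071], [0.81, 0.085, 0.098]]
side jar 0.43 [368. 211. 393. 253.] 709 [[0.443, -0.05, 0.008], [0.463, 0.048, 0.045], [0.484, 0.093, 0.047]]
side can 0.7 [237. 229. 271. 282.] 1433 [[0.71, 0.188, 0.009], [0.735, 0.233, 0.08], [0.769, 0.244, 0.112]]
```

View pics/scene0.png

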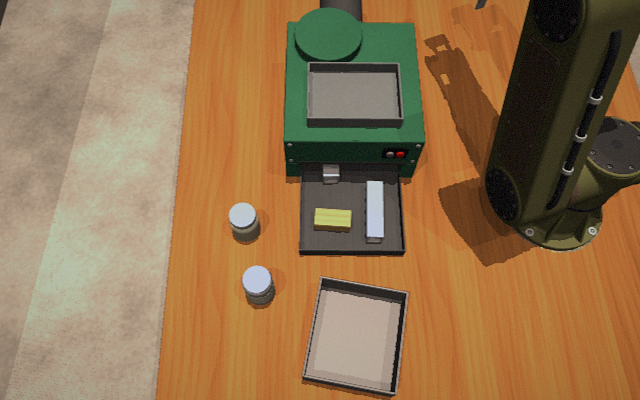

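View pics/side0.png

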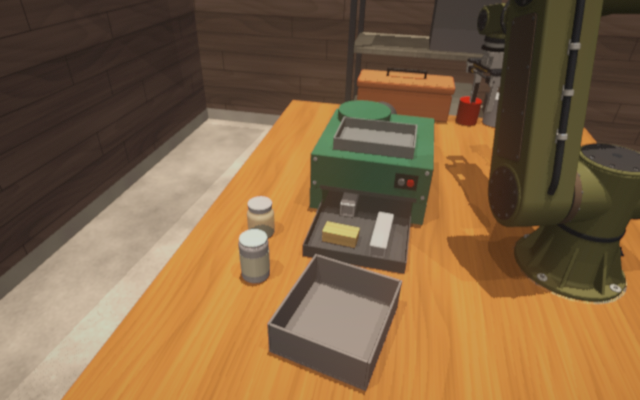

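The scene view shows the mouth tube at px (331,173), the offcut at (333,220), the tray tube at (375,210), the pan at (355,93) and the tote at (355,335). The side view agrees. Next I'll fit the poses from the depth clouds.

Run:
```python
from h import *
def rect(p):
    (c,s,a)=cv2.minAreaRect((p[:,:2]*1000).astype(np.float32));return np.round(c,1),np.round(s,1),round(a,1),len(p)
A={n:np.load(n+'0.npy') for n in('scene','side')}
box=lambda W,x,y,z:W[(W[...,0]>x[0])&(W[...,0]<x[1])&(W[...,1]>y[0])&(W[...,1]<y[1])&(W[...,2]>z[0])&(W[...,2]<z[1])]
for n,W in A.items():
    for l,x,y,z in [('offcut',(.515,.625),(.01,.09),(.033,.046)),('tubetray',(.43,.495),(-.07,.1),(.04,.052)),('mouth',(.54,.6),(-.13,-.04),(.04,.052)),('toterim',(.4,.66),(.18,.46),(.074,.09)),('panrim',(.35,.68),(-.35,-.05),(.21,.222)),('housetop',(.3,.75),(-.5,-.02),(.172,.188)),('trayrim',(.36,.66),(-.06,.16),(.031,.0385))]:
        p=box(W,x,y,z)
        if len(p)>5: print(n,l,*rect(p),np.median(p[:,2]).round(3), np.percentile(p[:,:2],[1,99],axis=0).round(3).tolist())
    f=box(W,(.37,.66),(-.12,0),(.085,.16)); 
    k=np.polyfit(f[:,0],f[:,1],1);print('face',k,len(f))
```

```text
scene offcut [567.5  41.5] [46.7 89.8] 84.2 613 0.038 [[0.523, 0.017], [0.611, 0.066]]
scene tubetray [462.8  21.8] [150.9  40.4] 86.3 790 0.043 [[0.441, -0.052], [0.486, 0.095]]
scene mouth [566.6 -85.7] [35.2 38.2] 88.3 154 0.043 [[0.548, -0.102], [0.586, -0.068]]
scene toterim [527.1 327. ] [220.7 200.2] 78.1 936 0.078 [[0.412, 0.204], [0.645, 0.452]]
scene panrim [ 519.4 -237.9] [224.5 232. ] 88.7 712 0.213 [[0.404, -0.346], [0.624, -0.126]]
scene housetop [ 512.6 -267.9] [364.8 330.3] 88.5 12005 0.179 [[0.351, -0.438], [0.676, -0.088]]
scene trayrim [520.5  33.4] [190.  256.2] 88.7 854 0.036 [[0.392, -0.051], [0.649, 0.129]]
face [-0.03441862 -0.06997456] 1859
side offcut [567.1  37.9] [49.2 90.3] 86.0 429 0.04 [[0.523, 0.015], [0.611, 0.063]]
side tubetray [462.8  18.4] [153.3  40.1] 86.5 561 0.045 [[0.441, -0.055], [0.485, 0.094]]
side mouth [567.5 -99.7] [59.4 40.1] 89.6 169 0.045 [[0.548, -0.129], [0.587, -0.071]]
side toterim [527.4 324.8] [222.6 200.7] 77.8 1351 0.08 [[0.412, 0.202], [0.644, 0.45]]
side panrim [ 522.7 -237.5] [237.5 225. ] 0.1 677 0.213 [[0.405, -0.349], [0.629, -0.127]]
side housetop [ 514.3 -267.5] [365.6 329.1] 88.9 3761 0.182 [[0.351, -0.438], [0.675, -0.087]]
side trayrim [521.1  33.5] [187.6 258.6] 89.4 524 0.036 [[0.392, -0.054], [0.65, 0.128]]
face [-0.03575983 -0.07267367] 2568
```

step_arm --deltas '[{"dp":[0,0,-0.6],"twist":0.94},{"dp":[0,0,-0.6],"twist":0.94},{"dp":[0,0,-0.6],"twist":0.94},{"dp":[0,0,-0.6],"twist":0.94},{"dp":[0,0,-0.6],"twist":0.94},{"dp":[0,0,-0.6],"twist":0.94},{"dp":[0,0,0],"twist":0.94}]' --gripper 1

```text
time_s: 1.4
ee_pos: [0.2005, -0.5127, 0.3528]
eef_rot: [3.137, -0.002, -0.089]
force: [-0.2, 1.0, -0.9]
grip_width: 0.0941
grip_force: 0.0
```

step_arm --deltas '[{"dp":[0.5,-0.9,0],"twist":0},{"dp":[0.5,-0.9,0],"twist":0},{"dp":[0.5,-0.9,0],"twist":0},{"dp":[0.5,-0.9,0],"twist":0},{"dp":[0.5,-0.9,0],"twist":0},{"dp":[0.5,-0.9,0],"twist":0},{"dp":[0.5,-0.9,0],"twist":0},{"dp":[0.5,-0.9,0],"twist":0},{"dp":[0.5,-0.9,0],"twist":0},{"dp":[0.5,-0.9,0],"twist":0},{"dp":[0.5,-0.9,0],"twist":0},{"dp":[0.5,-0.9,0],"twist":0}]'

```text
time_s: 2.6
ee_pos: [0.4774, -0.101, 0.3496]
eef_rot: [3.141, -0.0, -0.086]
force: [0.1, -0.8, -0.1]
grip_width: 0.0942
grip_force: 0.0
```

```bash
cat > go.py <<'E'
import sys
from h import *
o=ctrl.get_obs();T=T_tool(o)
print('t',o['time_s'],'pos',o['ee_pos'].round(4),'rot',o['eef_rot'].round(3),'F',o['force'].round(1),'w',round(o['grip_width'],4),'gf',round(o['grip_force'],1),'q',o['qpos'].round(2))
if len(sys.argv)>3:
    g=np.array(list(map(float,sys.argv[1:4])))
    yaw=float(sys.argv[4]) if len(sys.argv)>4 else None   # deg, tool pointing down
    M=T[:3,:3]
    if yaw is not None:
        tw=np.degrees(o['eef_rot'][2])-yaw;tw=(tw+180)%360-180
        print('twist',tw/4)
        M=M@R.from_euler('z',tw,degrees=True).as_matrix()
    print('dp (after twist)',(M.T@(g-T[:3,3])/.04).round(2))
E
python3 go.py .567 .04 .345 -5
```

```text
t 2.6 pos [ 0.4774 -0.101   0.3496] rot [ 3.141 -0.    -0.086] F [ 0.1 -0.8 -0.1] w 0.0942 gf 0.0 q [-0.28  0.09  1.44 -0.    1.61  1.37]
twist 0.011132868331749535
dp (after twist) [ 1.92 -3.71  0.12]
```

step_arm --deltas '[{"dp":[0.48,-0.93,0]},{"dp":[0.48,-0.93,0]},{"dp":[0.48,-0.93,0]},{"dp":[0.48,-0.92,0]},{"dp":[0,0,0.95]},{"dp":[0,0,0.95]},{"dp":[0,0,0.95]},{"dp":[0,0,0.95]},{"dp":[0,0,0.95]},{"dp":[0,0,0.95]},{"dp":[0,0,0]}]'

```text
invalid input at $.deltas[0]: expected keys dp, twist
```

```bash
python3 - <<'E'
from h import *
im,d,W=shot('wrist');cv2.imwrite('pics/w1.png',im[:,:,::-1])
p=W.reshape(-1,3);p=p[~np.isnan(p[:,0])]
p=p[(p[:,2]>.033)&(p[:,2]<.046)&(abs(p[:,0]-.567)<.06)&(p[:,1]>-.005)&(p[:,1]<.09)]
print(len(p)); 
if len(p)>20: print(cv2.minAreaRect((p[:,:2]*1000).astype(np.float32)),np.median(p[:,2]))
E
python3 go.py .567 .04 .012 -5
```

```text
1645
((567.36669921875, 38.27146530151367), (45.639991760253906, 88.66914367675781), 85.13127136230469) 0.03908415629415579
t 2.65 pos [ 0.4795 -0.0972  0.3492] rot [-3.14  -0.    -0.084] F [1.9 3.8 0.3] w 0.0938 gf 0.0 q [-0.28  0.09  1.44  0.    1.61  1.38]
twist 0.04873930660080816
dp (after twist) [ 1.88 -3.6   8.44]
```

View pics/w1.png

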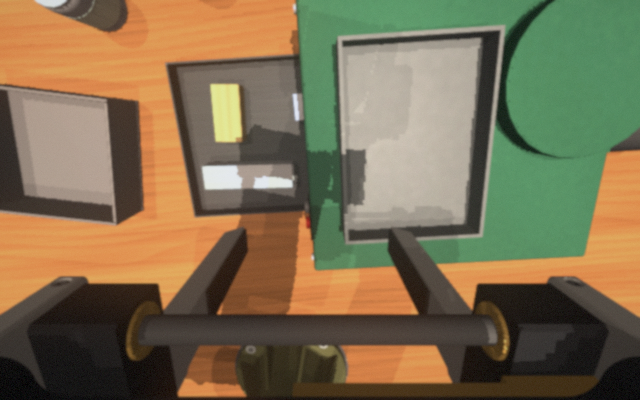

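The wrist view shows the offcut at (227,112), the tray tube at (248,177), the mouth tube at (297,107) and the pan at (420,135), all matching the fits.

step_arm --deltas '[{"dp":[0.47,-0.9,0],"twist":0},{"dp":[0.47,-0.9,0],"twist":0},{"dp":[0.47,-0.9,0.5],"twist":0},{"dp":[0.47,-0.9,0.9],"twist":0},{"dp":[0,0,1],"twist":0},{"dp":[0,0,1],"twist":0},{"dp":[0,0,1],"twist":0},{"dp":[0,0,1],"twist":0},{"dp":[0,0,1],"twist":0},{"dp":[0,0,1],"twist":0},{"dp":[0,0,0],"twist":0}]'

```text
time_s: 3.75
ee_pos: [0.5597, 0.0316, 0.0517]
eef_rot: [3.141, 0.008, -0.087]
force: [1.2, 0.4, 0.7]
grip_width: 0.0939
grip_force: 0.0
```

```bash
python3 go.py .567 .039 .012 -5
```

```text
t 3.75 pos [0.5597 0.0316 0.0517] rot [ 3.141  0.008 -0.087] F [1.2 0.4 0.7] w 0.0939 gf 0.0 q [-0.01  0.5   1.63  0.    1.02  1.65]
twist 0.008155399979536071
dp (after twist) [ 0.18 -0.2   0.99]
```

step_arm --deltas '[{"dp":[0.18,-0.2,0.5],"twist":0},{"dp":[0,0,0.49],"twist":0},{"dp":[0,0,0],"twist":0}]'

```text
time_s: 4.05
ee_pos: [0.57, 0.0391, 0.0166]
eef_rot: [3.141, 0.002, -0.086]
force: [-0.5, -0.3, -0.6]
grip_width: 0.0939
grip_force: 0.0
```

step_arm --deltas '[{"dp":[0,0,0],"twist":0},{"dp":[0,0,0],"twist":0},{"dp":[0,0,0],"twist":0},{"dp":[0,0,0],"twist":0},{"dp":[0,0,0],"twist":0},{"dp":[0,0,0],"twist":0}]' --gripper -1 --squeeze 20

```text
time_s: 4.65
ee_pos: [0.5703, 0.039, 0.0169]
eef_rot: [3.142, -0.0, -0.087]
force: [-0.0, -0.9, 0.0]
grip_width: 0.0491
grip_force: 0.0
```

```bash
python3 go.py .514 -.207 .32 -5
```

```text
t 4.65 pos [0.5703 0.039  0.0169] rot [ 3.142 -0.    -0.087] F [-0.  -0.9  0. ] w 0.0491 gf 0.0 q [ 0.    0.57  1.62 -0.    0.96  1.66]
twist 0.010322159868024983
dp (after twist) [-0.87  6.25 -7.58]
```

step_arm --deltas '[{"dp":[0,0,0],"twist":0},{"dp":[0,0,0],"twist":0},{"dp":[0,0,-0.5],"twist":0},{"dp":[0,0,-1],"twist":0},{"dp":[0,0,-1],"twist":0},{"dp":[0,0,-1],"twist":0},{"dp":[0,0,-1],"twist":0},{"dp":[0,0,-1],"twist":0},{"dp":[0,0,-1],"twist":0},{"dp":[0,0,-1],"twist":0}]'

```text
time_s: 5.65
ee_pos: [0.5699, 0.0391, 0.3182]
eef_rot: [-3.142, 0.0, -0.087]
force: [-0.0, -0.8, -0.8]
grip_width: 0.0449
grip_force: 20.0
```

step_arm --deltas '[{"dp":[-0.1,0.9,0],"twist":0},{"dp":[-0.1,0.9,0],"twist":0},{"dp":[-0.1,0.9,0],"twist":0},{"dp":[-0.1,0.9,0],"twist":0},{"dp":[-0.1,0.9,0],"twist":0},{"dp":[-0.1,0.9,0],"twist":0},{"dp":[-0.1,0.5,0],"twist":0},{"dp":[0,0,0],"twist":0}]'

```text
time_s: 6.45
ee_pos: [0.5212, -0.1957, 0.3163]
eef_rot: [-3.142, 0.001, -0.089]
force: [-0.7, 0.4, -1.7]
grip_width: 0.0446
grip_force: 20.0
```

```bash
python3 go.py .514 -.207 .199 -5
python3 - <<'E'
from h import *
im,d,W=shot('scene')
p=W.reshape(-1,3);p=p[(p[:,2]>.178)&(p[:,2]<.192)&(p[:,0]>.4)&(p[:,0]<.63)&(p[:,1]>-.33)&(p[:,1]<-.1)]
im,d,W=shot('side')
p=W.reshape(-1,3);p=p[(p[:,2]>.2075)&(p[:,2]<.219)&(p[:,0]>.38)&(p[:,0]<.65)&(p[:,1]>-.285)&(p[:,1]<-.1)]
print(np.percentile(p[:,:2],[1,50,99],axis=0).round(3),len(p))
E
```

```text
t 6.45 pos [ 0.5212 -0.1957  0.3163] rot [-3.142e+00  1.000e-03 -8.900e-02] F [-0.7  0.4 -1.7] w 0.0446 gf 20.0 q [-0.42  0.26  1.32 -0.    1.56  1.24]
twist -0.03197548410535944
dp (after twist) [-0.15  0.3   2.93]
[[ 0.404 -0.285]
 [ 0.508 -0.134]
 [ 0.625 -0.126]] 428
```

step_arm --deltas '[{"dp":[-0.15,0.3,0.5],"twist":0},{"dp":[0,0,0.8],"twist":0},{"dp":[0,0,0.8],"twist":0},{"dp":[0,0,0.5],"twist":0},{"dp":[0,0,0.28],"twist":0},{"dp":[0,0,0],"twist":0}]'

```text
time_s: 7.15
ee_pos: [0.5149, -0.2042, 0.2005]
eef_rot: [-3.141, 0.002, -0.086]
force: [-0.4, -0.5, -0.3]
grip_width: 0.0446
grip_force: 20.0
```

step_arm --deltas '[{"dp":[0,0,0.05],"twist":0},{"dp":[0,0,0],"twist":0},{"dp":[0,0,0],"twist":0},{"dp":[0,0,0],"twist":0},{"dp":[0,0,0],"twist":0},{"dp":[0,0,-1],"twist":0},{"dp":[0,0,-1],"twist":0},{"dp":[0,0,-1],"twist":0}]' --gripper 0.6

```text
time_s: 7.95
ee_pos: [0.5147, -0.205, 0.3212]
eef_rot: [-3.142, 0.0, -0.087]
force: [0.8, 0.2, 0.1]
grip_width: 0.0752
grip_force: 0.0
```

```bash
python3 go.py .463 .02 .2 86.3;python3 - <<'E'
from h import *
im,d,W=shot('scene')
for r in ctrl.cut_out('scene','offcut')[:2]:
    p=W[r['pixels']];print(r['conf'],np.nanpercentile(p,[3,50,97],axis=0).round(3).tolist())
im,d,W=shot('wrist');cv2.imwrite('pics/w2.png',im[:,:,::-1])
E
```

```text
t 7.95 pos [ 0.5147 -0.205   0.3212] rot [-3.142  0.    -0.087] F [0.8 0.2 0.1] w 0.0752 gf 0.0 q [-0.45  0.25  1.32  0.    1.57  1.21]
twist -22.816622629993358
dp (after twist) [ 5.53 -1.65  3.03]
0.58 [[0.473, -0.226, 0.184], [0.515, -0.191, 0.216], [0.555, -0.176, 0.22]]
```

step_arm --deltas '[{"dp":[0,0,0],"twist":-1},{"dp":[0,0,0],"twist":-1},{"dp":[0,0,0],"twist":-1},{"dp":[0,0,0],"twist":-1},{"dp":[0,0,0],"twist":-1},{"dp":[0,0,0],"twist":-1},{"dp":[0,0,0],"twist":-1},{"dp":[0,0,0],"twist":-1},{"dp":[0,0,0],"twist":-1},{"dp":[0,0,0],"twist":-1},{"dp":[0,0,0],"twist":-1},{"dp":[0,0,0],"twist":-1}]' --gripper 0.4

```text
time_s: 9.3
ee_pos: [0.5147, -0.205, 0.3181]
eef_rot: [-3.14, 0.001, 0.754]
force: [-0.5, 0.1, 0.3]
grip_width: 0.0658
grip_force: 0.0
```

step_arm --deltas '[{"dp":[0,0,0],"twist":-1},{"dp":[0,0,0],"twist":-1},{"dp":[0,0,0],"twist":-1},{"dp":[0,0,0],"twist":-1},{"dp":[0,0,0],"twist":-1},{"dp":[0,0,0],"twist":-1},{"dp":[0,0,0],"twist":-1},{"dp":[0,0,0],"twist":-1},{"dp":[0,0,0],"twist":-1},{"dp":[0,0,0],"twist":-1},{"dp":[0,0,0],"twist":-0.8}]'

```text
time_s: 10.4
ee_pos: [0.5147, -0.205, 0.3181]
eef_rot: [-3.14, -0.001, 1.508]
force: [0.6, -0.0, 0.0]
grip_width: 0.0658
grip_force: 0.0
```

step_arm --deltas '[{"dp":[0.9,-0.28,0],"twist":0},{"dp":[0.9,-0.28,0],"twist":0},{"dp":[0.9,-0.28,0],"twist":0},{"dp":[0.9,-0.28,0],"twist":0},{"dp":[0.9,-0.28,0],"twist":0},{"dp":[0.9,-0.25,0],"twist":0},{"dp":[0.13,0,0.8],"twist":0},{"dp":[0,0,0.9],"twist":0},{"dp":[0,0,0.9],"twist":0},{"dp":[0,0,0.9],"twist":0},{"dp":[0,0,0.9],"twist":0},{"dp":[0,0,0],"twist":0}]'

```text
time_s: 11.6
ee_pos: [0.4609, 0.02, 0.139]
eef_rot: [-3.133, 0.0, 1.505]
force: [1.5, -0.2, 1.1]
grip_width: 0.0659
grip_force: 0.0
```

```bash
python3 go.py .463 .02 .012 86.3;python3 - <<'E'
from h import *
im,d,W=shot('wrist');cv2.imwrite('pics/w3.png',im[:,:,::-1])
p=W.reshape(-1,3);p=p[(p[:,2]>.037)&(p[:,2]<.05)&(p[:,0]>.42)&(p[:,0]<.51)&(p[:,1]>-.07)&(p[:,1]<.11)]
print(len(p),cv2.minAreaRect((p[:,:2]*1000).astype(np.float32)),np.median(p,axis=0))
E
```

```text
t 11.6 pos [0.4609 0.02   0.139 ] rot [-3.133  0.     1.505] F [ 1.5 -0.2  1.1] w 0.0659 gf 0.0 q [-0.04  0.18  1.84 -0.    1.14  0.03]
twist -0.01660268414511279
dp (after twist) [0.   0.08 3.17]
6058 ((462.7869873046875, 19.48916244506836), (150.29299926757812, 40.0742301940918), 86.4640884399414) [0.46316484 0.02831334 0.04409214]
```

View pics/w3.png

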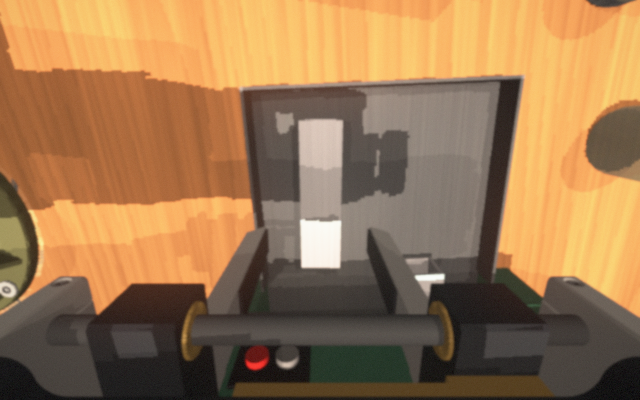

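The wrist view shows the tray tube at (321,195), centred between the fingers, with the mouth tube at (425,270). I'll descend and grip.

step_arm --deltas '[{"dp":[0,0.07,0.8],"twist":0},{"dp":[0,0,0.8],"twist":0},{"dp":[0,0,0.8],"twist":0},{"dp":[0,0,0.5],"twist":0},{"dp":[0,0,0.2],"twist":0},{"dp":[0,0,0],"twist":0}]'

```text
time_s: 12.25
ee_pos: [0.4669, 0.0197, 0.0201]
eef_rot: [3.141, -0.0, 1.505]
force: [0.2, 0.8, -0.1]
grip_width: 0.0658
grip_force: 0.0
```

step_arm --deltas '[{"dp":[0,0,0],"twist":0},{"dp":[0,0,0],"twist":0},{"dp":[0,0,0],"twist":0},{"dp":[0,0,0],"twist":0},{"dp":[0,0,0],"twist":0}]' --gripper -1 --squeeze 40

```text
time_s: 12.75
ee_pos: [0.4664, 0.0198, 0.0201]
eef_rot: [3.142, -0.0, 1.505]
force: [-4.9, 0.1, 8.6]
grip_width: 0.0393
grip_force: 40.0
```

```bash
python3 go.py .486 .335 .2 78
```

```text
t 12.75 pos [0.4664 0.0198 0.0201] rot [ 3.142 -0.     1.505] F [-4.9  0.1  8.6] w 0.0393 gf 40.0 q [-0.04  0.37  1.91  0.    0.85  0.03]
twist 2.0606493818029605
dp (after twist) [ 7.81 -1.16 -4.5 ]
```

step_arm --deltas '[{"dp":[0,0,-0.5],"twist":0},{"dp":[0,0,-0.9],"twist":0},{"dp":[0,0,-0.9],"twist":0},{"dp":[0,0,-0.9],"twist":0.5},{"dp":[0,0,-0.9],"twist":0.8},{"dp":[0,0,0],"twist":0.76}]'

```text
time_s: 13.35
ee_pos: [0.4681, 0.0197, 0.188]
eef_rot: [3.134, -0.001, 1.359]
force: [-0.8, -0.5, -4.2]
grip_width: 0.0397
grip_force: 40.0
```

step_arm --deltas '[{"dp":[0.8,-0.12,0],"twist":0},{"dp":[0.8,-0.12,0],"twist":0},{"dp":[0.8,-0.12,0],"twist":0},{"dp":[0.8,-0.12,0],"twist":0},{"dp":[0.8,-0.12,0],"twist":0},{"dp":[0.8,-0.12,0],"twist":0},{"dp":[0.8,-0.12,0],"twist":0},{"dp":[0.8,-0.12,0],"twist":0},{"dp":[0.8,-0.12,0],"twist":0},{"dp":[0.4,-0.08,0],"twist":0},{"dp":[0,0,0],"twist":0},{"dp":[0,0,0],"twist":0}]'

```text
time_s: 14.55
ee_pos: [0.4841, 0.3262, 0.1831]
eef_rot: [-3.141, 0.001, 1.362]
force: [0.2, 0.6, -2.7]
grip_width: 0.0396
grip_force: 40.0
```

```bash
python3 go.py .486 .335 .023 78
python3 - <<'E'
from h import *
W=shot('scene')[2]; p=W.reshape(-1,3)
p=p[(p[:,2]>.073)&(p[:,2]<.088)&(p[:,0]>.4)&(p[:,0]<.66)&(p[:,1]>.18)&(p[:,1]<.46)]
print(cv2.minAreaRect((p[:,:2]*1000).astype(np.float32)))
E
```

```text
t 14.55 pos [0.4841 0.3262 0.1831] rot [-3.141e+00  1.000e-03  1.362e+00] F [ 0.2  0.6 -2.7] w 0.0396 gf 40.0 q [ 0.53  0.39  1.45 -0.    1.3   0.74]
twist 0.0031311819201604862
dp (after twist) [0.23 0.   4.  ]
((527.1060180664062, 326.73748779296875), (221.5640411376953, 200.05068969726562), 78.14102935791016)
```

step_arm --deltas '[{"dp":[0.2,0,0.7],"twist":0},{"dp":[0,0,0.8],"twist":0},{"dp":[0,0,0.8],"twist":0},{"dp":[0,0,0.8],"twist":0},{"dp":[0,0,0.5],"twist":0},{"dp":[0,0,0.25],"twist":0},{"dp":[0,0,0],"twist":0},{"dp":[0,0,0],"twist":0}]'

```text
time_s: 15.4
ee_pos: [0.4866, 0.3345, 0.0307]
eef_rot: [3.14, -0.001, 1.361]
force: [0.7, -0.5, -2.3]
grip_width: 0.0398
grip_force: 40.0
```

```bash
python3 go.py .486 .335 .022 78
```

```text
t 15.4 pos [0.4866 0.3345 0.0307] rot [ 3.140e+00 -1.000e-03  1.361e+00] F [ 0.7 -0.5 -2.3] w 0.0398 gf 40.0 q [ 0.54  0.58  1.55 -0.    1.    0.75]
twist -0.006882628486536646
dp (after twist) [ 0.01 -0.02  0.22]
```

step_arm --deltas '[{"dp":[0,0,0.12],"twist":0},{"dp":[0,0,0.1],"twist":0},{"dp":[0,0,0],"twist":0}]'

```text
time_s: 15.7
ee_pos: [0.4862, 0.3347, 0.021]
eef_rot: [3.141, -0.001, 1.361]
force: [-0.1, 0.4, -1.3]
grip_width: 0.0399
grip_force: 40.0
```

step_arm --deltas '[{"dp":[0,0,0],"twist":0},{"dp":[0,0,0],"twist":0},{"dp":[0,0,0],"twist":0},{"dp":[0,0,0],"twist":0},{"dp":[0,0,-0.5],"twist":0},{"dp":[0,0,-1],"twist":0},{"dp":[0,0,-1],"twist":0},{"dp":[0,0,-1],"twist":0},{"dp":[0,0,-1],"twist":0}]' --gripper 0.25

```text
time_s: 16.6
ee_pos: [0.4857, 0.3345, 0.2025]
eef_rot: [3.141, -0.0, 1.361]
force: [1.1, -0.0, -0.4]
grip_width: 0.0585
grip_force: 0.0
```

```bash
python3 go.py 0 -.6 .35 90
python3 - <<'E'
from h import *
W=shot('wrist')[2]; p=W.reshape(-1,3)
p=p[(p[:,2]>.038)&(p[:,2]<.055)&(p[:,0]>.44)&(p[:,0]<.61)&(p[:,1]>.24)&(p[:,1]<.42)]
print(cv2.minAreaRect((p[:,:2]*1000).astype(np.float32)),len(p),np.median(p[:,2]),np.percentile(p[:,2],[3,97]))
E
```

```text
t 16.6 pos [0.4857 0.3345 0.2025] rot [ 3.141 -0.     1.361] F [ 1.1 -0.  -0.4] w 0.0585 gf 0.0 q [ 0.54  0.39  1.41 -0.    1.34  0.75]
twist -3.0005239096954384
dp (after twist) [-23.36 -12.14  -3.69]
((524.9656372070312, 329.84552001953125), (169.7925567626953, 179.9098663330078), 0.08441917598247528) 4382 0.045131318239942986 [0.04363725 0.04685514]
```

step_arm --deltas '[{"dp":[0,0,-0.9],"twist":-1},{"dp":[0,0,-0.9],"twist":-1},{"dp":[0,0,-0.9],"twist":-1},{"dp":[-0.9,0,-0.9],"twist":0},{"dp":[-1,-0.1,0],"twist":0},{"dp":[-1,-0.1,0],"twist":0},{"dp":[-1,-0.1,0],"twist":0},{"dp":[-1,-0.1,0],"twist":0},{"dp":[-1,-0.1,0],"twist":0},{"dp":[-1,-0.1,0],"twist":0},{"dp":[-1,-0.1,0],"twist":0},{"dp":[-1,-0.1,0],"twist":0}]'

```text
time_s: 17.85
ee_pos: [0.4534, -0.0223, 0.3441]
eef_rot: [3.141, 0.0, 1.571]
force: [1.1, -0.0, -0.2]
grip_width: 0.0587
grip_force: 0.0
```

step_arm --deltas '[{"dp":[-1,-0.2,0],"twist":0},{"dp":[-0.9,-0.8,0],"twist":0},{"dp":[-0.9,-0.8,0],"twist":0},{"dp":[-0.9,-0.8,0],"twist":0},{"dp":[-0.9,-0.8,0],"twist":0},{"dp":[-0.9,-0.8,0],"twist":0},{"dp":[-0.9,-0.8,0],"twist":0},{"dp":[-0.9,-0.8,0],"twist":0},{"dp":[-0.9,-0.8,0],"twist":0},{"dp":[-0.9,-0.8,0],"twist":0},{"dp":[-0.9,-0.8,0],"twist":0},{"dp":[-0.9,-0.8,0],"twist":0}]'

```text
time_s: 19.05
ee_pos: [0.0921, -0.458, 0.344]
eef_rot: [3.141, 0.001, 1.57]
force: [0.3, -0.1, 0.6]
grip_width: 0.0586
grip_force: 0.0
```

```bash
python3 go.py 0 -.6 .35 90
```

```text
t 19.05 pos [ 0.0921 -0.458   0.344 ] rot [3.141e+00 1.000e-03 1.570e+00] F [ 0.3 -0.1  0.6] w 0.0586 gf 0.0 q [-1.45  0.04  1.51  0.    1.59 -1.45]
twist -0.0054814496288813075
dp (after twist) [-3.55 -2.3  -0.15]
```

step_arm --deltas '[{"dp":[-0.8,-0.6,0],"twist":0},{"dp":[-0.8,-0.6,0],"twist":0},{"dp":[-0.8,-0.6,0],"twist":0},{"dp":[-0.8,-0.5,0],"twist":0},{"dp":[-0.9,0,0],"twist":0},{"dp":[-0.9,0,0],"twist":0},{"dp":[-0.9,0,0],"twist":0},{"dp":[-0.9,0,0],"twist":0},{"dp":[-0.9,0,0],"twist":0},{"dp":[-0.9,0,0],"twist":0}]'

```text
time_s: 20.05
ee_pos: [0.0018, -0.7731, 0.3375]
eef_rot: [3.141, 0.007, 1.571]
force: [-0.8, -57.5, 70.4]
grip_width: 0.0585
grip_force: 0.0
```

```bash
python3 go.py
```

```text
t 20.05 pos [ 0.0018 -0.7731  0.3375] rot [3.141 0.007 1.571] F [ -0.8 -57.5  70.4] w 0.0585 gf 0.0 q [-1.62  0.94  0.23  0.    1.96 -1.62]
```

step_arm --deltas '[{"dp":[0,0,0],"twist":0},{"dp":[-0.3,0,0],"twist":0},{"dp":[-0.3,0,0],"twist":0},{"dp":[-0.3,0,0],"twist":0},{"dp":[-0.3,0,0],"twist":0}]'

```text
time_s: 20.55
ee_pos: [0.0016, -0.7879, 0.3244]
eef_rot: [-3.142, 0.038, 1.571]
force: [0.3, 0.5, 0.0]
grip_width: 0.0586
grip_force: 0.0
```

```bash
python3 go.py
```

```text
t 20.55 pos [ 0.0016 -0.7879  0.3244] rot [-3.142  0.038  1.571] F [0.3 0.5 0. ] w 0.0586 gf 0.0 q [-1.62  0.95  0.23  0.    1.91 -1.62]
```

step_arm --deltas '[{"dp":[-0.5,0,0],"twist":0},{"dp":[-0.7,0,0],"twist":0},{"dp":[-0.8,0,0],"twist":0},{"dp":[-0.8,0,0],"twist":0},{"dp":[-0.8,0,0],"twist":0},{"dp":[-0.8,0,0],"twist":0}]'

```text
time_s: 21.15
ee_pos: [0.0014, -0.8343, 0.2777]
eef_rot: [3.141, 0.13, 1.571]
force: [0.3, 0.2, -0.8]
grip_width: 0.0588
grip_force: 0.0
```

```bash
python3 go.py
```

```text
t 21.15 pos [ 0.0014 -0.8343  0.2777] rot [3.141 0.13  1.571] F [ 0.3  0.2 -0.8] w 0.0588 gf 0.0 q [-1.61  1.02  0.24  0.01  1.76 -1.61]
```

step_arm --deltas '[{"dp":[-0.8,0,-0.3],"twist":0},{"dp":[-0.8,0,-0.3],"twist":0},{"dp":[-0.8,0,-0.3],"twist":0},{"dp":[-0.8,0,-0.3],"twist":0},{"dp":[-0.8,0,-0.3],"twist":0},{"dp":[-0.8,0,-0.3],"twist":0},{"dp":[-0.8,0,-0.3],"twist":0},{"dp":[-0.8,0,-0.3],"twist":0}]'

```text
time_s: 21.95
ee_pos: [0.0011, -0.8569, 0.331]
eef_rot: [3.141, 0.289, 1.571]
force: [0.3, 0.6, -0.1]
grip_width: 0.0588
grip_force: 0.0
```

```bash
python3 go.py
```

```text
t 21.95 pos [ 0.0011 -0.8569  0.331 ] rot [3.141 0.289 1.571] F [ 0.3  0.6 -0.1] w 0.0588 gf 0.0 q [-1.62  0.96  0.24  0.01  1.66 -1.61]
```

step_arm --deltas '[{"dp":[-0.8,0,-0.3],"twist":0},{"dp":[-0.8,0,-0.3],"twist":0},{"dp":[-0.8,0,-0.3],"twist":0},{"dp":[-0.8,0,-0.3],"twist":0},{"dp":[-0.8,0,-0.3],"twist":0}]'

```text
time_s: 22.45
ee_pos: [0.0009, -0.864, 0.3756]
eef_rot: [3.141, 0.388, 1.571]
force: [-0.8, 0.6, -0.8]
grip_width: 0.0588
grip_force: 0.0
```

```bash
python3 go.py .1 -.5 .42
```

```text
t 22.45 pos [ 0.0009 -0.864   0.3756] rot [3.141 0.388 1.571] F [-0.8  0.6 -0.8] w 0.0588 gf 0.0 q [-1.62  0.91  0.24  0.02  1.61 -1.61]
dp (after twist) [ 8.01  2.48 -4.46]
```

```bash
python3 go.py .56 -.03 .40
```

```text
t 22.45 pos [ 0.0009 -0.864   0.3756] rot [3.141 0.388 1.571] F [-0.8  0.6 -0.8] w 0.0588 gf 0.0 q [-1.62  0.91  0.24  0.02  1.61 -1.61]
dp (after twist) [19.08 13.98 -8.44]
```

step_arm --deltas '[{"dp":[0.3,0.2,-0.14],"twist":0},{"dp":[0.6,0.4,-0.26],"twist":0},{"dp":[0.75,0.53,-0.33],"twist":0},{"dp":[0.75,0.53,-0.33],"twist":0},{"dp":[0.75,0.53,-0.33],"twist":0},{"dp":[0.75,0.53,-0.33],"twist":0},{"dp":[0.75,0.53,-0.33],"twist":0},{"dp":[0.75,0.53,-0.33],"twist":0},{"dp":[0.75,0.53,-0.33],"twist":0},{"dp":[0.75,0.53,-0.33],"twist":0},{"dp":[0.75,0.53,-0.33],"twist":0},{"dp":[0.75,0.53,-0.33],"twist":0}]' --gripper 0.4

```text
time_s: 23.65
ee_pos: [0.2368, -0.4966, 0.3863]
eef_rot: [3.14, 0.387, 1.57]
force: [0.2, -0.0, 0.7]
grip_width: 0.066
grip_force: 0.0
```

```bash
python3 go.py .56 -.03 .40
```

```text
t 23.65 pos [ 0.2368 -0.4966  0.3863] rot [3.14  0.387 1.57 ] F [ 0.2 -0.   0.7] w 0.066 gf 0.0 q [-1.11  0.02  1.48 -0.17  1.3  -1.09]
dp (after twist) [10.68  8.08 -4.71]
```

step_arm --deltas '[{"dp":[0.82,0.62,-0.36],"twist":0},{"dp":[0.82,0.62,-0.36],"twist":0},{"dp":[0.82,0.62,-0.36],"twist":0},{"dp":[0.82,0.62,-0.36],"twist":0},{"dp":[0.82,0.62,-0.36],"twist":0},{"dp":[0.82,0.62,-0.36],"twist":0},{"dp":[0.82,0.62,-0.36],"twist":0},{"dp":[0.82,0.62,-0.36],"twist":0},{"dp":[0.82,0.62,-0.36],"twist":0},{"dp":[0.82,0.62,-0.36],"twist":0},{"dp":[0.82,0.62,-0.36],"twist":0},{"dp":[0.82,0.62,-0.36],"twist":0}]'

```text
time_s: 24.85
ee_pos: [0.5345, -0.0666, 0.3984]
eef_rot: [3.139, 0.386, 1.57]
force: [0.3, -0.3, 0.6]
grip_width: 0.0658
grip_force: 0.0
```

```bash
python3 go.py .567 .02 .26
```

```text
t 24.85 pos [ 0.5345 -0.0666  0.3984] rot [3.139 0.386 1.57 ] F [ 0.3 -0.3  0.6] w 0.0658 gf 0.0 q [-0.    0.2   1.25 -0.39  1.68 -0.05]
dp (after twist) [3.31 0.8  2.39]
```

step_arm --deltas '[{"dp":[0.7,0.16,0.3],"twist":0},{"dp":[0.7,0.16,0.5],"twist":0},{"dp":[0.7,0.16,0.5],"twist":0},{"dp":[0.7,0.16,0.5],"twist":0},{"dp":[0.5,0.16,0.5],"twist":0},{"dp":[0,0,0],"twist":0},{"dp":[0,0,0],"twist":0}]'

```text
time_s: 25.55
ee_pos: [0.566, 0.0191, 0.264]
eef_rot: [3.14, 0.386, 1.571]
force: [0.6, -0.1, 0.0]
grip_width: 0.066
grip_force: 0.0
```

```bash
python3 go.py .567 -.0815 .013
python3 - <<'E'
from h import *
for n in('wrist','scene'):
    im,d,W=shot(n); p=W.reshape(-1,3)
    if n=='wrist': cv2.imwrite('pics/w4.png',im[:,:,::-1])
    q=p[(p[:,2]>.036)&(p[:,2]<.052)&(p[:,0]>.535)&(p[:,0]<.605)&(p[:,1]>-.089)&(p[:,1]<-.05)]
    if len(q)>10:print(n,len(q),np.percentile(q,[2,50,98],axis=0).round(4).tolist())
    f=p[(p[:,2]>.09)&(p[:,2]<.16)&(p[:,0]>.53)&(p[:,0]<.61)&(p[:,1]>-.12)&(p[:,1]<-.07)]
    if len(f)>10:print('face',len(f),np.median(f,axis=0).round(4))
E
```

```text
t 25.55 pos [0.566  0.0191 0.264 ] rot [3.14  0.386 1.571] F [ 0.6 -0.1  0. ] w 0.066 gf 0.0 q [ 0.15  0.34  1.38 -0.38  1.49  0.19]
dp (after twist) [0.03 0.01 6.76]
wrist 344 [[0.5481, -0.0884, 0.0384], [0.5671, -0.0776, 0.0438], [0.5875, -0.0701, 0.0454]]
face 2375 [ 0.5697 -0.0911  0.129 ]
```

View pics/w4.png

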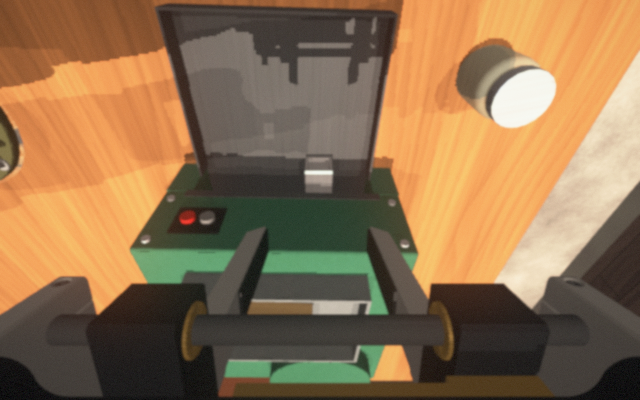

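The wrist view shows the mouth tube's end at (319,172), centred between the fingers. I'll advance along the tilted tool axis.

step_arm --deltas '[{"dp":[0,0,0.5],"twist":0},{"dp":[0,0,0.8],"twist":0},{"dp":[0,0,0.8],"twist":0},{"dp":[0,0,0.8],"twist":0},{"dp":[0,0,0.8],"twist":0},{"dp":[0,0,0.8],"twist":0},{"dp":[0,0,0.6],"twist":0},{"dp":[0,0,0.4],"twist":0},{"dp":[0,0,0],"twist":0},{"dp":[0,0,0],"twist":0}]'

```text
time_s: 26.65
ee_pos: [0.5667, -0.0638, 0.0607]
eef_rot: [3.139, 0.386, 1.569]
force: [0.2, -0.0, -0.3]
grip_width: 0.0653
grip_force: 0.0
```

```bash
python3 go.py .5675 -.0815 .014
```

```text
t 26.65 pos [ 0.5667 -0.0638  0.0607] rot [3.139 0.386 1.569] F [ 0.2 -0.  -0.3] w 0.0653 gf 0.0 q [ 0.    0.52  1.62 -0.45  1.04  0.24]
dp (after twist) [0.03 0.02 1.25]
```

step_arm --deltas '[{"dp":[0,0,0.4],"twist":0},{"dp":[0,0,0.4],"twist":0},{"dp":[0,0,0.35],"twist":0},{"dp":[0,0,0.1],"twist":0},{"dp":[0,0,0],"twist":0}]'

```text
time_s: 27.15
ee_pos: [0.5656, -0.0826, 0.0118]
eef_rot: [-3.141, 0.386, 1.571]
force: [0.6, 0.5, -0.7]
grip_width: 0.0656
grip_force: 0.0
```

step_arm --deltas '[{"dp":[0,0,0],"twist":0},{"dp":[0,0,0],"twist":0},{"dp":[0,0,0],"twist":0},{"dp":[0,0,0],"twist":0},{"dp":[0,0,0],"twist":0}]' --gripper -1 --squeeze 50

```text
time_s: 27.65
ee_pos: [0.5664, -0.0822, 0.0132]
eef_rot: [3.14, 0.386, 1.571]
force: [0.6, 1.1, 2.6]
grip_width: 0.0396
grip_force: 50.0
```

```bash
python3 go.py .5675 .02 .025
```

```text
t 27.65 pos [ 0.5664 -0.0822  0.0132] rot [3.14  0.386 1.571] F [0.6 1.1 2.6] w 0.0396 gf 50.0 q [-0.03  0.6   1.64 -0.48  0.95  0.26]
dp (after twist) [ 2.26  0.03 -1.24]
```

step_arm --deltas '[{"dp":[0.2,0,-0.085],"twist":0},{"dp":[0.5,0,-0.205],"twist":0},{"dp":[0.5,0,-0.205],"twist":0},{"dp":[0.5,0,-0.205],"twist":0},{"dp":[0.5,0,-0.205],"twist":0},{"dp":[0.5,0,-0.205],"twist":0},{"dp":[0.3,0,-0.12],"twist":0},{"dp":[0,0,0],"twist":0},{"dp":[0,0,0],"twist":0}]'

```text
time_s: 28.55
ee_pos: [0.5661, 0.0475, 0.0132]
eef_rot: [3.141, 0.385, 1.571]
force: [0.9, 2.5, 2.2]
grip_width: 0.0397
grip_force: 50.0
```

```bash
python3 go.py;  python3 - <<'E'
from h import *
W=shot('scene')[2]; W2=shot('side')[2]
for w in(W,W2):
    p=w.reshape(-1,3)
    q=p[(p[:,2]>.036)&(p[:,2]<.056)&(p[:,0]>.535)&(p[:,0]<.605)&(p[:,1]>-.089)&(p[:,1]<.12)]
    print(len(q),np.percentile(q,[2,50,98],axis=0).round(4).tolist() if len(q) else '')
E
```

```text
t 28.55 pos [0.5661 0.0475 0.0132] rot [3.141 0.385 1.571] F [0.9 2.5 2.2] w 0.0397 gf 50.0 q [ 0.2   0.63  1.58 -0.44  1.05  0.44]
423 [[0.5476, -0.0869, 0.0373], [0.568, -0.0506, 0.0423], [0.5862, 0.0136, 0.0475]]
178 [[0.5376, 0.0054, 0.0376], [0.5702, 0.0499, 0.045], [0.5954, 0.0722, 0.0533]]
```

step_arm --deltas '[{"dp":[0,0,0],"twist":0},{"dp":[0,0,0],"twist":0},{"dp":[0,0,0],"twist":0},{"dp":[0,0,0],"twist":0},{"dp":[-0.4,0,0.16],"twist":0},{"dp":[-0.4,0,0.16],"twist":0},{"dp":[-0.4,0,0.16],"twist":0},{"dp":[-0.4,0,0.16],"twist":0},{"dp":[0,0,0],"twist":0},{"dp":[0,0,0],"twist":0}]' --gripper 0.35

```text
time_s: 29.65
ee_pos: [0.566, -0.0224, 0.0136]
eef_rot: [3.141, 0.386, 1.569]
force: [-0.5, 0.2, 0.1]
grip_width: 0.0636
grip_force: 0.0
```

step_arm --deltas '[{"dp":[0,0,0],"twist":0},{"dp":[0,0,0],"twist":0},{"dp":[0,0,0],"twist":0},{"dp":[0,0,0],"twist":0},{"dp":[0,0,0],"twist":0}]' --gripper -1 --squeeze 50

```text
time_s: 30.15
ee_pos: [0.5661, -0.0212, 0.0135]
eef_rot: [3.141, 0.386, 1.571]
force: [-0.2, 3.1, -0.6]
grip_width: 0.0399
grip_force: 50.0
```

```bash
python3 go.py .567 .0 .21;  python3 - <<'E'
from h import *
W=shot('scene')[2]; W2=shot('side')[2]
for w in(W,W2):
    p=w.reshape(-1,3)
    q=p[(p[:,2]>.036)&(p[:,2]<.052)&(p[:,0]>.55)&(p[:,0]<.585)&(p[:,1]>-.09)&(p[:,1]<.12)]
    print(len(q),np.percentile(q,[2,50,98],axis=0).round(4).tolist() if len(q) else '')
E
```

```text
t 30.15 pos [ 0.5661 -0.0212  0.0135] rot [3.141 0.386 1.571] F [-0.2  3.1 -0.6] w 0.0399 gf 50.0 q [ 0.08  0.6   1.62 -0.46  1.    0.35]
dp (after twist) [-1.36  0.03 -4.75]
41 [[0.5563, 0.0292, 0.0376], [0.5819, 0.0442, 0.042], [0.5849, 0.0605, 0.0459]]
335 [[0.5509, -0.0726, 0.0415], [0.5682, 0.0092, 0.0452], [0.5845, 0.0572, 0.0482]]
```

step_arm --deltas '[{"dp":[0.25,0,-0.1],"twist":0},{"dp":[0.35,0,-0.14],"twist":0},{"dp":[0.1,0,-0.4],"twist":0},{"dp":[-0.3,0,-0.8],"twist":0},{"dp":[-0.3,0,-0.8],"twist":0},{"dp":[-0.3,0,-0.8],"twist":0},{"dp":[-0.3,0,-0.8],"twist":0},{"dp":[-0.2,0,-0.5],"twist":0},{"dp":[0,0,0],"twist":0.8},{"dp":[0,0,0],"twist":0.8},{"dp":[0,0,0],"twist":0.8},{"dp":[0,0,0],"twist":0.6}]'

```text
time_s: 31.45
ee_pos: [0.5656, 0.0193, 0.1843]
eef_rot: [3.057, 0.376, 1.344]
force: [0.7, -0.2, -3.6]
grip_width: 0.0398
grip_force: 50.0
```

```bash
python3 go.py .569 .310 .17;  python3 - <<'E'
from h import *
im,d,W=shot('side');cv2.imwrite('pics/s5.png',im[100:,150:550,::-1])
E
```

```text
t 31.45 pos [0.5656 0.0193 0.1843] rot [3.057 0.376 1.344] F [ 0.7 -0.2 -3.6] w 0.0398 gf 50.0 q [ 0.15  0.4   1.49 -0.39  1.33  0.47]
dp (after twist) [ 6.74 -1.35 -2.4 ]
```

View pics/s5.png

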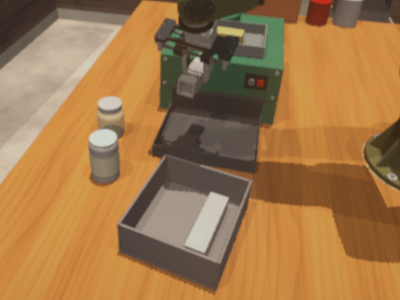

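The crop shows the second tube held level at (190,82) and the first flat in the tote at (208,222). The tray is empty.

step_arm --deltas '[{"dp":[0.4,-0.08,-0.14],"twist":0},{"dp":[0.74,-0.15,-0.26],"twist":0},{"dp":[0.74,-0.15,-0.26],"twist":0},{"dp":[0.74,-0.15,-0.26],"twist":0},{"dp":[0.74,-0.15,-0.26],"twist":0},{"dp":[0.74,-0.15,-0.26],"twist":0},{"dp":[0.74,-0.15,-0.26],"twist":0},{"dp":[0.74,-0.15,-0.26],"twist":0},{"dp":[0.74,-0.15,-0.26],"twist":0},{"dp":[0.42,-0.07,-0.16],"twist":0},{"dp":[0,0,0],"twist":0},{"dp":[0,0,0],"twist":0}]'

```text
time_s: 32.7
ee_pos: [0.5685, 0.3092, 0.169]
eef_rot: [3.058, 0.378, 1.347]
force: [0.0, 0.0, -2.8]
grip_width: 0.0397
grip_force: 50.0
```

```bash
python3 go.py .569 .310 .024;  python3 - <<'E'
from h import *
for n in('scene','side'):
    im,d,W=shot(n); p=W.reshape(-1,3)
    for l,z,x,y in(('tote',(.074,.088),(.4,.66),(.18,.46)),('held top',(.178,.205),(.53,.62),(.22,.40))):
        q=p[(p[:,2]>z[0])&(p[:,2]<z[1])&(p[:,0]>x[0])&(p[:,0]<x[1])&(p[:,1]>y[0])&(p[:,1]<y[1])]
        if len(q)>10: print(n,l,len(q),cv2.minAreaRect((q[:,:2]*1000).astype(np.float32)),np.percentile(q,[2,50,98],axis=0).round(3).tolist())
E
```

```text
t 32.7 pos [0.5685 0.3092 0.169 ] rot [3.058 0.378 1.347] F [ 0.   0.  -2.8] w 0.0397 gf 50.0 q [ 0.57  0.69  1.08 -0.32  1.59  0.81]
dp (after twist) [ 1.36 -0.27  3.35]
scene tote 459 ((527.1663208007812, 326.90802001953125), (221.02061462402344, 199.76573181152344), 78.14535522460938) [[0.431, 0.204, 0.074], [0.601, 0.382, 0.078], [0.644, 0.452, 0.083]]
scene held top 559 ((559.5659790039062, 273.623779296875), (67.01668548583984, 41.19913101196289), 78.55208587646484) [[0.537, 0.242, 0.187], [0.562, 0.268, 0.198], [0.581, 0.298, 0.202]]
side tote 1164 ((527.300048828125, 324.0301513671875), (224.0638427734375, 200.24249267578125), 78.06348419189453) [[0.414, 0.213, 0.074], [0.502, 0.399, 0.08], [0.642, 0.45, 0.083]]
side held top 911 ((574.301025390625, 336.41912841796875), (105.80351257324219, 65.25161743164062), 66.40087890625) [[0.539, 0.288, 0.18], [0.573, 0.351, 0.201], [0.6, 0.388, 0.203]]
```

step_arm --deltas '[{"dp":[0.15,-0.03,0.35],"twist":0},{"dp":[0.25,-0.05,0.6],"twist":0},{"dp":[0.25,-0.05,0.6],"twist":0},{"dp":[0.25,-0.05,0.6],"twist":0},{"dp":[0.25,-0.05,0.6],"twist":0},{"dp":[0.21,-0.04,0.6],"twist":0},{"dp":[0,0,0],"twist":0},{"dp":[0,0,0],"twist":0},{"dp":[0,0,0],"twist":0}]'

```text
time_s: 33.7
ee_pos: [0.5707, 0.3096, 0.0262]
eef_rot: [3.055, 0.375, 1.344]
force: [-0.8, 0.4, -3.8]
grip_width: 0.0399
grip_force: 50.0
```

```bash
python3 go.py .569 .310 .018
```

```text
t 33.7 pos [0.5707 0.3096 0.0262] rot [3.055 0.375 1.344] F [-0.8  0.4 -3.8] w 0.0399 gf 50.0 q [ 0.57  0.84  1.18 -0.33  1.35  0.89]
dp (after twist) [ 0.08 -0.06  0.19]
```

step_arm --deltas '[{"dp":[0.04,-0.02,0.1],"twist":0},{"dp":[0.04,-0.02,0.1],"twist":0},{"dp":[0,0,0],"twist":0},{"dp":[0,0,0],"twist":0}]'

```text
time_s: 34.1
ee_pos: [0.5693, 0.3096, 0.0162]
eef_rot: [3.056, 0.377, 1.345]
force: [1.3, -0.0, -1.0]
grip_width: 0.0397
grip_force: 50.0
```

```bash
python3 go.py .569 .310 .0145
```

```text
t 34.1 pos [0.5693 0.3096 0.0162] rot [3.056 0.377 1.345] F [ 1.3 -0.  -1. ] w 0.0397 gf 50.0 q [ 0.57  0.85  1.18 -0.33  1.34  0.9 ]
dp (after twist) [ 0.02 -0.01  0.04]
```

step_arm --deltas '[{"dp":[0,0,0],"twist":0},{"dp":[0,0,0],"twist":0},{"dp":[0,0,0],"twist":0},{"dp":[0,0,0],"twist":0},{"dp":[0,0,0],"twist":0},{"dp":[0,0,-0.3],"twist":0},{"dp":[0,0,-0.6],"twist":0},{"dp":[0,0,-0.9],"twist":0},{"dp":[0,0,-0.9],"twist":0},{"dp":[-0.4,0,-0.9],"twist":0},{"dp":[-0.4,0,-0.9],"twist":0},{"dp":[0,0,0],"twist":0}]' --gripper 0.25

```text
time_s: 35.3
ee_pos: [0.5633, 0.3496, 0.2018]
eef_rot: [3.049, 0.369, 1.343]
force: [0.9, -0.4, 1.5]
grip_width: 0.0586
grip_force: 0.0
```

```bash
python3 go.py;  python3 - <<'E'
from h import *
im,d,W=shot('side');cv2.imwrite('pics/s6.png',im[:,:,::-1]); 
for n in('side','scene'):
    W=shot(n)[2];
    for l in('tube_a','offcut','jar','can'):
        for r in ctrl.cut_out(n,l)[:3]:
            p=W[r['pixels']]
            print(n,l,round(r['conf'],2),np.nanpercentile(p,[3,50,97],axis=0).round(3).tolist())
E
```

```text
t 35.3 pos [0.5633 0.3496 0.2018] rot [3.049 0.369 1.343] F [ 0.9 -0.4  1.5] w 0.0586 gf 0.0 q [ 0.63  0.71  0.96 -0.31  1.68  0.84]
side tube_a 0.93 [[0.541, 0.245, 0.009], [0.567, 0.322, 0.046], [0.596, 0.384, 0.048]]
side tube_a 0.76 [[0.457, 0.264, 0.013], [0.485, 0.343, 0.046], [0.514, 0.405, 0.048]]
side jar 0.69 [[0.75, 0.027, 0.013], [0.792, 0.072, 0.083], [0.81, 0.085, 0.098]]
side can 0.6 [[0.71, 0.186, 0.009], [0.735, 0.233, 0.079], [0.77, 0.244, 0.112]]
scene tube_a 0.59 [[0.543, 0.244, 0.04], [0.562, 0.277, 0.044], [0.583, 0.312, 0.048]]
scene tube_a 0.41 [[0.464, 0.261, 0.026], [0.483, 0.269, 0.043], [0.492, 0.327, 0.047]]
scene offcut 0.94 [[0.472, -0.223, 0.185], [0.514, -0.189, 0.216], [0.555, -0.176, 0.22]]
scene jar 0.68 [[0.748, 0.028, 0.007], [0.778, 0.068, 0.09], [0.811, 0.088, 0.097]]
scene can 0.76 [[0.711, 0.186, 0.011], [0.74, 0.224, 0.107], [0.771, 0.246, 0.112]]
scene can 0.18 [[0.365, -0.439, -0.001], [0.52, -0.123, 0.176], [0.665, 0.106, 0.21]]
```

View pics/s6.png

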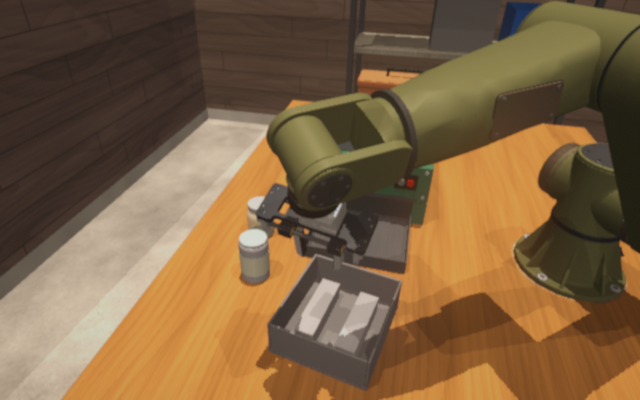

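The side view shows both tubes flat and side by side in the tote at (318,307) and (355,320). The jar and can haven't moved, and the gripper is clear.

```bash
python3 -c "
from station import ctrl
print(ctrl.hand_in())"
```

```text
the job is handed in; nothing more can be done
None
```

I handed the job in at about 35 s: the offcut is in the scrap pan, both tubes lie flat side by side in the tote, and the jar and can are where they were; the hand-in returned no verdict.

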